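# Match and screw the loose lids home on the lens pots

## Task

Close the lens pots in the mint tray: put every loose lid on a pot that it fits, turning it back until the thread drops into place and then screwing it forward until it is fully home. The lids look alike but have two different threads, so if a lid will not drop in, try it on another pot; each lid ends on its own pot, level and screwed right down, and the other things on the vanity stay where they are.

Things in the scene. Friction and masses are not known exactly. Their poses are not given: they have to be found in the camera images.
- lens_tray: mint tray 210 x 210 mm, fixed; floor 4 mm thick, rim 12 mm high. Origin: centre of its underside. The four pots stand on its floor in a 2 x 2 square, 96 mm apart
- pot_p: open white screw pot fixed upright on the tray's floor. Body 54 mm across, 28 mm high; neck 38 mm across up to 47 mm height, ringed by sloping thread flights reaching 47 mm across. Two thread patterns, 3 or 4 starts evenly round the neck, two pots of each: seen on the neck or found by trial. Origin: centre of underside. For how the thread works read pot_q, pot_r, pot_s
- pot_q: as pot_p. Heights here are lid origin above pot origin: a lid laid on with its lugs on the flights sits at 37 to 41 mm. Turned back (anticlockwise from above, at most 120 degrees) under light downward pressure, a fitting lid drops to 33 mm as its lugs fall between the flights; the window is about 12 degrees wide. On the flights it rises up to 4 mm/rad as it turns back
- pot_r: as pot_p. From the dropped height (33 mm) a fitting lid is turned forward (clockwise): its lugs run under the flights and it sinks 3.5 mm (2.4 mm/rad on 3 starts, about 5 mm/rad on 4), up to the stop; fully home it sits at 29.5 mm. From drop to stop is 65 degrees (4 starts) or 95 (3 starts), up to 12 more where it dropped early
- pot_s: as pot_p. A lid of the other pattern never drops below 36 mm, however it is turned. The skirt flares to its mouth: about 2 mm of play to each side when laid on, 1.5 when home. A lid at 42 mm or more stands on the flights by its skirt, off-centre by over 2 mm. Turning takes under 0.3 N m until the firm stop
- lid_a: loose grey twelve-sided lid lying open side down, 57 mm across, 20.5 mm high, with a straight finger bar on top, 36 mm long (along lid x), 10 mm wide, from 20.5 to 35 mm above the underside. 50 g. Origin: centre of underside, z up. Inside, 5 mm above the underside, 3 or 4 evenly spaced lugs for one of the two threads; which, and where relative to the bar, is unknown. May be absent
- lid_b: looks the same as lid_a, with 3 or 4 lugs inside; origin and bar as lid_a. May be absent
- lid_c: looks the same as lid_a, with 3 or 4 lugs inside; origin and bar as lid_a. May be absent
- lid_d: looks the same as lid_a, with 3 or 4 lugs inside; origin and bar as lid_a. May be absent
- tweezers: steel tweezers 95 mm long, 6 mm high, lying flat, a bystander. Origin: centre of its underside.
- trinket_bowl: round white ceramic bowl 96 mm across, 35 mm high, a bystander. Origin: centre of its underside.
- squeeze_bottle: closed white squeeze bottle 52 mm across, 150 mm high, a bystander. Origin: centre of its underside.
- lens_case: flat grey lens case 68 x 34 x 18 mm, closed, a bystander. Origin: centre of its underside.
- clip_holder: stainless steel spring clip holder, 50 x 90 mm foot, 90 mm high, a bystander. Origin: centre of its underside.
- tumbler: cream tumbler with toothbrushes, 72 mm across, 170 mm high, a bystander. Origin: centre of its underside.
- soap_pump: amber pump bottle 68 mm across, 165 mm high, a bystander. Origin: centre of its underside.
Things that resemble listed ones, but are neither listed nor needed, are in the scene too. Leave any orange look-alike of the pot_q alone.

How it is judged:
At the end, for the whole second after the job is handed in: Every lid present is screwed home on a pot that it fits: its origin 26 to 30.9 mm above the pot's origin (29.5 is fully home), within 4 mm of the pot's axis, tilted less than 5 degrees, and at rest (((z of lid_a in the frame of pot_p between 0.026 and 0.0309 m and horizontal distance between lid_a and pot_p below 0.004 m) or (z of lid_a in the frame of pot_q between 0.026 and 0.0309 m and horizontal distance between lid_a and pot_q below 0.004 m) or (z of lid_a in the frame of pot_r between 0.026 and 0.0309 m and horizontal distance between lid_a and pot_r below 0.004 m) or (z of lid_a in the frame of pot_s between 0.026 and 0.0309 m and horizontal distance between lid_a and pot_s below 0.004 m)) and angle between each of lid_a, lid_b, lid_c, lid_d's own z axis and vertical below 0.09 rad and linear speed of each of lid_a, lid_b, lid_c, lid_d below 0.02 m/s and ((z of lid_b in the frame of pot_p between 0.026 and 0.0309 m and horizontal distance between lid_b and pot_p below 0.004 m) or (z of lid_b in the frame of pot_q between 0.026 and 0.0309 m and horizontal distance between lid_b and pot_q below 0.004 m) or (z of lid_b in the frame of pot_r between 0.026 and 0.0309 m and horizontal distance between lid_b and pot_r below 0.004 m) or (z of lid_b in the frame of pot_s between 0.026 and 0.0309 m and horizontal distance between lid_b and pot_s below 0.004 m)) and ((z of lid_c in the frame of pot_p between 0.026 and 0.0309 m and horizontal distance between lid_c and pot_p below 0.004 m) or (z of lid_c in the frame of pot_q between 0.026 and 0.0309 m and horizontal distance between lid_c and pot_q below 0.004 m) or (z of lid_c in the frame of pot_r between 0.026 and 0.0309 m and horizontal distance between lid_c and pot_r below 0.004 m) or (z of lid_c in the frame of pot_s between 0.026 and 0.0309 m and horizontal distance between lid_c and pot_s below 0.004 m)) and ((z of lid_d in the frame of pot_p between 0.026 and 0.0309 m and horizontal distance between lid_d and pot_p below 0.004 m) or (z of lid_d in the frame of pot_q between 0.026 and 0.0309 m and horizontal distance between lid_d and pot_q below 0.004 m) or (z of lid_d in the frame of pot_r between 0.026 and 0.0309 m and horizontal distance between lid_d and pot_r below 0.004 m) or (z of lid_d in the frame of pot_s between 0.026 and 0.0309 m and horizontal distance between lid_d and pot_s below 0.004 m))); the robot touches nothing.
It fails at once if a bystander is pushed or lifted over 4 cm from its place (distance of any of tweezers, trinket_bowl, squeeze_bottle, lens_case, clip_holder, tumbler, soap_pump from where it was at the start of the episode above 0.04 m).
It fails at once if the bottle, tumbler, pump or clip holder is tipped over (angle between any of squeeze_bottle, tumbler, soap_pump, clip_holder's own z axis and vertical above 0.6 rad).
Of lid_a, lid_b, lid_c, lid_d only 3 to 4 are there at a start; the rules pass over those that are not, and their reading is None.
At some moment in a run one of lid_a, lid_b, lid_c, lid_d may be knocked a few centimetres aside while the robot is not near it.
It also fails if it takes over 210 s, if anything falls off the work surface, if the arm or the gripper's body presses on something with over 40 N, if the wrist force passes 120 N, or if a joint passes its speed limit or range.

## Robot

A 6-joint arm with a two-finger parallel gripper is mounted at the origin on the work surface. World frame = base frame: x ahead of the robot, y to its left, z up, the work surface at z = 0. Lengths are in m, angles in rad, forces in N, time in s.
With the tool pointing down it reaches from about 0.275 to 0.725 m from the base axis. Payload 15.9 kg.
Tool frame: the origin (TCP) lies midway between the tips of the shut fingers; the grasp point (between the pads) lies 19 mm behind it; z points along the fingers, y is the line along which they close (so a half turn about z gives the same grasp; the last joint's range is limited). The gripper opens to 85 mm and grips with 20 to 120 N. Pads are 22 mm wide; open, the fingers measure 114 mm over their backs; the gripper's body (76 mm by 85 mm) begins 54 mm behind the grasp point. The pads swing forward as they close: fully open they stand 13 mm farther back than shut.
Start: joints at [-1.349, 0.213, -0.034, 1.323, 0, 1.571], TCP at [0.11, -0.488, 0.231] pointing down, gripper open.
Joint ranges: [-2.98, 2.98], [-0.74, 1.72], [-1.14, 1.35], [-2.1, 2.04], [-1.57, 1.44], [-3.14, 3.14]. Speed limits (rad/s): [1.89, 1.89, 2.39, 2.57, 3.14, 3.14].

## Interface

Orientations are given as a 3x3 rotation matrix whose columns are the frame's x, y, z axes.
In Python, from rig import get_state, read_camera, job_done gives the robot as it stands.
- The arm moves only by the tool jog_arm, never from a script. Its argument "rows" is a list of rows, each a list of 5 numbers: the shift along the tool's x, y, z in m, then the turn about the tool's z in units of 5 degrees (1.0 is 5 degrees), then the closure, from 0 (fully open) to 1 (shut). In form: [[tx, ty, tz, roll, hand], ...]. A call has 1 to 20 rows; each row shifts and turns the commanded pose from where the row before left it, along the tool's axes as they then stand; what a row does not reach is not made up. A row lasts 1/8 s, in which the tool goes at most 62.5 mm and 10.7 degrees, less where a joint would pass 70% of its speed; a pose out of reach is approached as far as the arm can. A call is refused whole if a number of a shift passes 0.0625 or a number of a turn 1, either way. A call with a gripper value outside its range is refused whole. The fingers move at their own pace and stop on an object; the grip force is fixed at half the most. Time passes only in rows, so rows that do not move let the fingers close. It gives the time, the measured TCP pose, the force, the opening and the grip force at its end, in the units of the state.
- get_state(): the state, without advancing time (a new reading comes with each control period).
- read_camera(name): name is "scene" or "top"; returns a dict with "frame" (420x560x3 uint8, blue, green, red), "z_map" (420x560 float32, m along the optical axis (not along the pixel's ray), 0 where there is no reading), "fx", "fy", "cx", "cy" (pixels), "R" (3x3) and "t" (3): a world point X has camera coordinates R X + t. Camera axes: x right, y down, z forward; pixel columns grow to the right and rows downward; lengths in m; the calibration is good to about 2 mm. A picture is of the moment at which its call begins.
- job_done(): hands the job in; it is judged then, once.
The state is a dict: "time_s": time; "joints": joint angles; "qvel": joint speeds; "effort": joint torques, N m; "eef_pos": TCP position; "tcp_rot": TCP orientation; "ft_force": force on the tool from outside, world axes, zero at the start; "ft_torque": the same for the moment, N m; "gripper_width": finger opening in m; "grasp_force": force on a finger pad.
Only numpy, scipy, OpenCV 4.12 (cv2) and the standard library are available. Lean on these libraries where they do the work, as an engineer would, in place of code of your own. Each camera call takes 0.05 s, during which the arm holds its last target. There are 200 camera calls.

## Working session

There is one attempt and no reset: what is moved stays moved. The work goes in short steps, Python scripts to look and compute and a tool call to move; the robot and the scene stay as the last step left them, time stands still between calls to the robot, and variables do not carry over. Pictures are saved under pics/ and viewed, at most 14 in all, crops included, and the job is handed in when it is done.

Besides the shell and the picture viewer there is one more tool, called after "Emit:" in YAML: its name, and indented under it one key for each argument. jog_arm: Moves the arm, as the interface text tells. Its arguments: {"type":"object","properties":{"rows":{"type":"array","items":{"type":"array","items":{"type":"number"}}}},"required":["rows"]}

```bash
mkdir -p pics; ls; cat > h.py <<'E'
import numpy as np, cv2
from rig import get_state, read_camera, job_done
def cam(n):
    c=read_camera(n); c['R']=np.array(c['R']);c['t']=np.array(c['t']); return c
def cloud(c):
    z=c['z_map'];v,u=np.mgrid[:z.shape[0],:z.shape[1]]
    P=np.stack([(u-c['cx'])/c['fx']*z,(v-c['cy'])/c['fy']*z,z],-1)
    W=(P-c['t'])@c['R']; W[z==0]=np.nan; return W
E
python3 - <<'E'
from h import *
for n in('top','scene'):
    c=cam(n); cv2.imwrite(f'pics/{n}0.png',cv2.resize(c['frame'],(800,600)))
    np.savez(n+'0.npz',**c); W=cloud(c); print(n,c['fx'],c['R'].round(3).tolist(),c['t'].round(3), W[::60,::80].round(3)[:,:,:].reshape(-1,3)[:20].tolist())
print(get_state())
E
```

```text
pics
top 458.542862907487 [[-0.001, -1.0, -0.004], [-0.984, 0.002, -0.178], [0.178, 0.004, -0.984]] [0.041 0.582 1.142] [[1.793, 1.373, -0.747], [1.795, 0.99, -0.751], [1.782, 0.601, -0.735], [1.784, 0.22, -0.74], [1.798, -0.164, -0.761], [1.784, -0.544, -0.743], [1.78, -0.923, -0.74], [1.48, 1.339, -0.746], [1.487, 0.97, -0.76], [1.481, 0.591, -0.751], [1.477, 0.216, -0.746], [1.477, -0.157, -0.747], [1.326, -0.453, -0.479], [1.256, -0.716, -0.356], [1.185, 1.309, -0.749], [0.841, 0.561, 0.083], [0.875, 0.372, 0.0], [0.875, 0.146, -0.002], [0.873, -0.08, 0.002], [0.869, -0.304, 0.01]]
scene 531.7004701074085 [[0.39, 0.921, -0.003], [0.775, -0.33, -0.539], [-0.497, 0.208, -0.843]] [-0.279 -0.447  2.162] [[0.129, -0.539, 0.702], [-0.59, -0.349, 0.166], [-0.598, -0.017, 0.066], [-0.61, 0.366, -0.051], [-0.391, 0.688, 0.003], [-0.16, 0.969, 0.077], [0.298, 0.962, 0.385], [-0.51, -0.74, 0.043], [-0.613, -0.443, -0.146], [-0.609, -0.079, -0.271], [0.206, 0.082, 0.344], [-0.02, 0.511, 0.006], [-0.067, 0.975, -0.196], [0.431, 0.929, 0.23], [-0.22, -0.798, -0.006], [-0.087, -0.505, 0.002], [
[... 220 characters left out ...]
.57077344e+00]), 'qvel': array([ 2.17040553e-04, -7.71324351e-04,  2.18809311e-03,  7.02083494e-04,
       -4.30702810e-05,  4.27989596e-04]), 'effort': array([-7.38415547e-03, -6.87244749e+01,  4.87805307e+01,  1.21417901e-02,
       -4.44626594e-04,  6.87388599e-07]), 'eef_pos': array([ 0.10994304, -0.48746761,  0.23089808]), 'tcp_rot': array([[ 9.75499620e-01,  2.20001067e-01, -1.50795366e-04],
       [ 2.20001111e-01, -9.75499188e-01,  9.19118543e-04],
       [ 5.51063032e-05, -9.29774937e-04, -9.99999566e-01]]), 'ft_force': array([-0.48347676,  0.13566398,  0.19587828]), 'ft_torque': array([-0.00618   ,  0.00752006,  0.0171498 ]), 'grasp_force': 0.0, 'gripper_width': 0.0856142761313024}
```

View pics/top0.png

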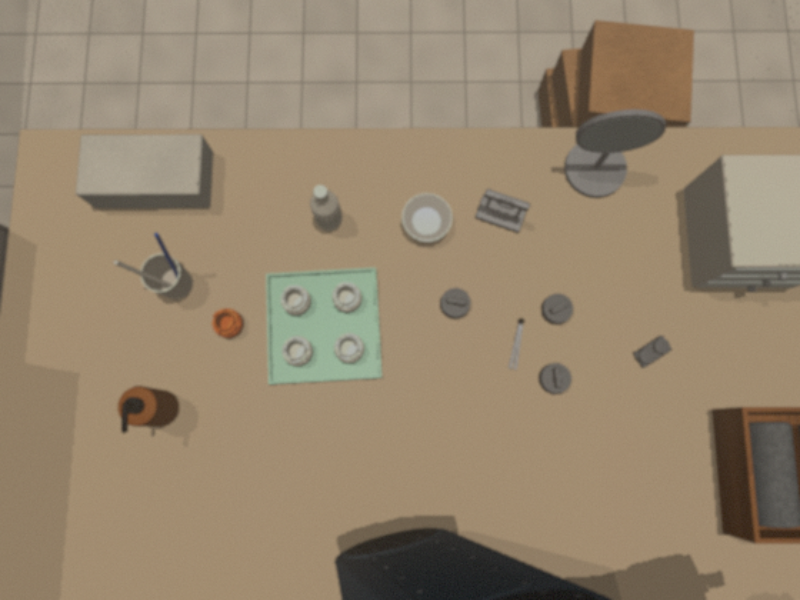

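View pics/scene0.png

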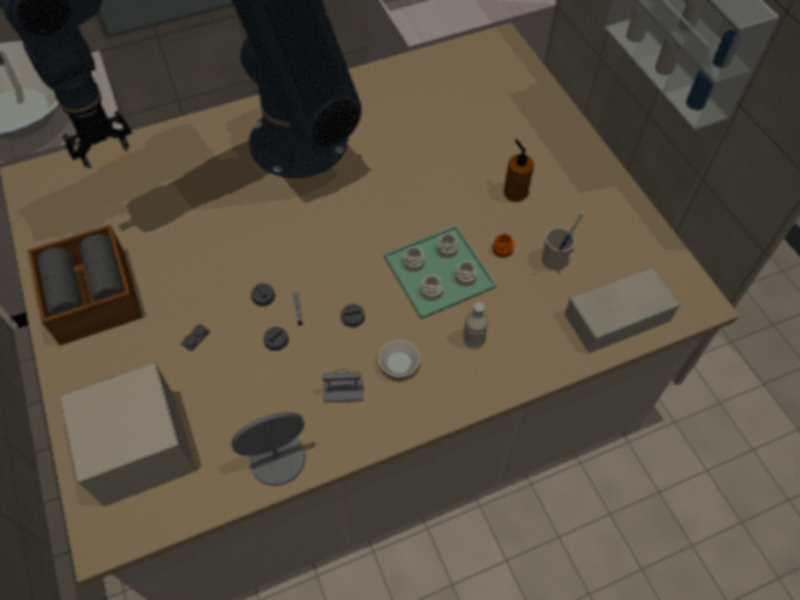

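The top view shows three lids at about (455,303), (557,309) and (555,378), and the mint tray with four pots at (296,299), (347,296), (297,351) and (349,348). The tweezers at (517,343) lie close to two of the lids. The scene view agrees with this: three lids are present. Next I'll measure them.

```bash
cat >> h.py <<'E'
def avg(n,k):
    cs=[cam(n) for _ in range(k)]
    c=cs[0]; z=np.stack([x['z_map'] for x in cs]); z[z==0]=np.nan
    c['z_map']=np.nan_to_num(np.nanmedian(z,0)); c['frame']=np.mean([x['frame'] for x in cs],0).astype(np.uint8); return c
def lids(W,F):
    "grey blobs of lid height: centre from pixels of the top disc, bar angle"
    g=F.astype(int); m=(W[...,2]>.012)&(W[...,2]<.045)&(g.max(2)-g.min(2)<28)&(g.max(2)<150)&(W[...,0]>.2)&(W[...,0]<.8)
    n,L,S,C=cv2.connectedComponentsWithStats(m.astype(np.uint8)); out=[]
    for i in range(1,n):
        if S[i,4]<150: continue
        q=L==i; P=W[q]; d=P[(P[:,2]<.027)]; b=P[P[:,2]>.029]
        c2=(np.percentile(P[:,:2],1,0)+np.percentile(P[:,:2],99,0))/2; r=None
        if len(b)>5:
            e=b[:,:2]-b[:,:2].mean(0); w,V=np.linalg.eigh(e.T@e); r=np.degrees(np.arctan2(V[1,1],V[0,1]))
        out.append(dict(px=C[i].round(0),n=int(S[i,4]),mean=P.mean(0).round(4),mid=c2.round(4),size=np.ptp(P[:,:2],axis=0).round(3),bar=(len(b),b.mean(0).round(4) if len(b) else None,r,np.ptp(b,axis=0).round(3) if len(b) else None)))
    return out
E
python3 - <<'E'
from h import *
for n in('top','scene'):
    c=avg(n,6); W=cloud(c); np.savez(n+'a.npz',W=W,F=c['frame'],**{k:c[k] for k in('R','t','fx','fy','cx','cy')})
    print(n)
    for l in lids(W,c['frame']): print(l)
    F=c['frame'].astype(int); hsv=cv2.cvtColor(c['frame'],cv2.COLOR_BGR2HSV)
    mint=(hsv[...,0]>65)&(hsv[...,0]<90)&(hsv[...,1]>50)&(W[...,0]>.2)&(W[...,0]<.9)&(abs(W[...,2])<.03)
    P=W[mint]; print('tray',mint.sum(),np.percentile(P,[1,99],axis=0).round(4).tolist())
    box=cv2.boundingRect(mint.astype(np.uint8)); x,y,w,h=box; print(box)
    pm=np.zeros(mint.shape,bool); pm[y:y+h,x:x+w]=True; pm&=(W[...,2]>.040)&(W[...,2]<.065)
    k,L,S,C=cv2.connectedComponentsWithStats(pm.astype(np.uint8))
    for i in range(1,k):
        if S[i,4]>20: P=W[L==i]; print(C[i].round(1),S[i,4],cv2.minEnclosingCircle(P[:,:2].astype(np.float32)),np.ptp(P,axis=0).round(3), P.mean(0).round(4))
    if n=='top':
        cv2.imwrite('pics/pots.png',cv2.resize(c['frame'][y:y+h,x:x+w],(600,600),interpolation=cv2.INTER_CUBIC))
E
```

```text
top
{'px': array([104., 142.]), 'n': 330, 'mean': array([0.798 , 0.5149, 0.0296]), 'mid': array([0.7982, 0.5152]), 'size': array([0.003, 0.223]), 'bar': (167, array([0.798 , 0.5147, 0.0376]), np.float64(90.03449106606408), array([0.003, 0.223, 0.015]))}
{'px': array([494., 180.]), 'n': 483, 'mean': array([ 0.6909, -0.5421,  0.0285]), 'mid': array([ 0.7112, -0.5813]), 'size': array([0.176, 0.133]), 'bar': (234, array([ 0.6913, -0.5439,  0.0372]), np.float64(-150.67572355098264), array([0.175, 0.115, 0.016]))}
{'px': array([351., 151.]), 'n': 354, 'mean': array([ 0.7781, -0.163 ,  0.0143]), 'mid': array([ 0.775 , -0.1615]), 'size': array([0.049, 0.094]), 'bar': (9, array([ 0.7843, -0.1587,  0.0367]), np.float64(70.33630693110354), array([0.022, 0.059, 0.013]))}
{'px': array([319., 212.]), 'n': 342, 'mean': array([ 0.6049, -0.0699,  0.0239]), 'mid': array([ 0.606, -0.07 ]), 'size': array([0.054, 0.053]), 'bar': (56, array([ 0.606 , -0.0709,  0.0355]), np.float64(80.24038801732131), array([0.013, 0.035, 0.009]))}
{'px': array([390., 216.]), 'n': 348, 'mean': array([ 0.5939, -0.2603,  0.0
[... 605 characters left out ...]
12, 0.009]))}Traceback (most recent call last):
  File "<stdin>", line 8, in <module>
    return _quantile_unchecked(
        a, q, axis, out, overwrite_input, method, keepdims, weights)
    return _ureduce(a,
                    func=_quantile_ureduce_func,
    ...<5 lines>...
                    overwrite_input=overwrite_input,
                    method=method)
    r = func(a, **kwargs)
    result = _quantile(arr,
                       quantiles=q,
    ...<2 lines>...
                       out=out,
                       weights=wgt)
    slices_having_nans = np.isnan(arr[-1, ...])
                                  ~~~^^^^^^^^^
IndexError: index -1 is out of bounds for axis 0 with size 0
```

```bash
python3 - <<'E'
from h import *
d=np.load('topa.npz'); W=d['W'];F=d['F']
print(F[265,200],F[225,225])
x,y,w,h=184,184,88,88
hsv=cv2.cvtColor(F,cv2.COLOR_BGR2HSV)[y:y+h,x:x+w]; Wc=W[y:y+h,x:x+w]
fl=F[y:y+h,x:x+w].astype(int); mint=(fl[...,1]-fl[...,2]>20)&(abs(Wc[...,2])<.03)
P=Wc[mint]; r=cv2.minAreaRect(P[:,:2].astype(np.float32)*1000); print('tray',r,mint.sum())
pm=(Wc[...,2]>.038)&(Wc[...,2]<.065)
k,L,S,C=cv2.connectedComponentsWithStats(pm.astype(np.uint8))
for i in range(1,k):
    if S[i,4]>20: P=Wc[L==i]; print(C[i].round(1),S[i,4],((P[:,:2].min(0)+P[:,:2].max(0))/2).round(4),np.ptp(P,axis=0).round(3), P.mean(0).round(4))
cv2.imwrite('pics/pots.png',cv2.resize(F[y:y+h,x:x+w],(600,600),interpolation=cv2.INTER_CUBIC))
E
```

```text
[153 179 154] [151 177 151]
tray ((564.4120483398438, 178.47705078125), (204.56871032714844, 204.50086975097656), 3.2254598140716553) 4017
[58.3 22.6] 162 [0.6154 0.1331] [0.045 0.047 0.017] [0.6146 0.1322 0.0471]
[21.7 24.6] 164 [0.6102 0.2282] [0.045 0.047 0.015] [0.6092 0.2282 0.0469]
[59.7 58.6] 156 [0.5198 0.128 ] [0.045 0.044 0.016] [0.5193 0.1274 0.0472]
[23.  60.7] 161 [0.515  0.2232] [0.045 0.047 0.016] [0.514  0.2225 0.0468]
```

View pics/pots.png

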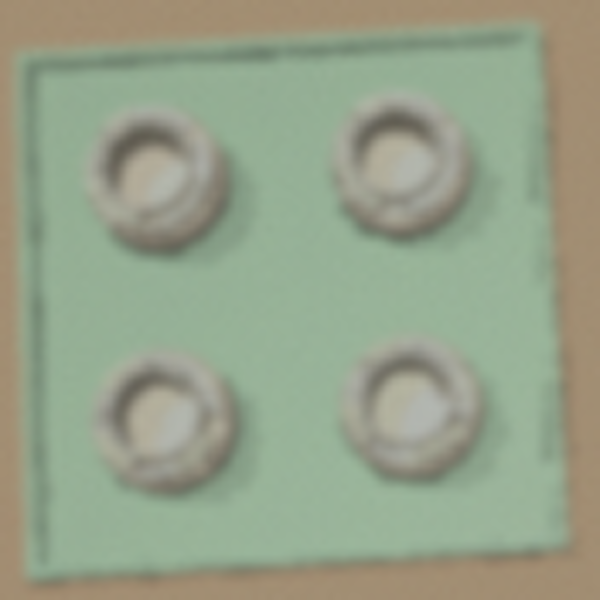

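The pots are fitted as a square centred on (0.565, 0.178) and turned 3.1°. The threads can't be made out in the image, so I'll find them by trial. First I go above lid A at (0.606, -0.070), with its bar at 80°.

Emit:
jog_arm:
  rows:
    - [0.036,-0.0186,0.005,0,0.5]
    - [0.036,-0.0186,0.005,0,0.5]
    - [0.036,-0.0186,0.005,0,0.5]
    - [0.036,-0.0186,0.005,0,0.5]
    - [0.036,-0.0186,0.005,0,0.5]
    - [0.036,-0.0186,0.005,0,0.5]
    - [0.036,-0.0186,0.005,0,0.5]
    - [0.036,-0.0186,0.005,0,0.5]
    - [0.036,-0.0186,0.005,0,0.5]
    - [0.036,-0.0186,0.005,0,0.5]
    - [0.036,-0.0186,0.005,0,0.5]
    - [0.036,-0.0186,0.005,0,0.5]
    - [0.036,-0.0186,0.005,0,0.5]
    - [0.036,-0.0186,0.005,0,0.5]
    - [0.036,-0.0186,0.005,0,0.5]
    - [0.036,-0.0186,0.005,0,0.5]

```text
time_s: 2.4
eef_pos: [0.6073, -0.0697, 0.1511]
tcp_rot: [[0.975, 0.22, -0.0], [0.22, -0.975, -0.0], [-0.0, 0.0, -1.0]]
ft_force: [0.5, -0.8, 0.4]
gripper_width: 0.0422
grasp_force: 0.0
```

```bash
cat >> h.py <<'E'
def plan(x,y,th=None,z=None):
    "tool-frame shift (before any turn) and turn options (units of 5 deg) to a world target"
    s=get_state(); R=s['tcp_rot']; p=s['eef_pos']; t=np.degrees(np.arctan2(R[1,0],R[0,0]))
    d=np.array([x,y,p[2] if z is None else z])-p
    o=None if th is None else [round(((t-th+k+180)%360-180)/5,2) for k in(0,180)]
    print('t',s['time_s'],'pos',p.round(4),'th',t.round(2),'tilt',R[2].round(4),'j',np.array(s['joints']).round(3),'F',s['ft_force'].round(1),'T',s['ft_torque'].round(2),'w',round(s['gripper_width'],4),'g',round(s['grasp_force'],1))
    print('shift',(R.T@d).round(4),'roll opts',o)
E
python3 -c "
from h import *
plan(.606,-.0705,80.2)"
```

```text
t 2.4 pos [ 0.6073 -0.0697  0.1511] th 12.71 tilt [-0.e+00  1.e-04 -1.e+00] j [-0.114  0.468  0.122  1.225 -0.     2.805] F [ 0.5 -0.8  0.4] T [ 0.01  0.02 -0.01] w 0.0422 g 0.0
shift [-0.0015  0.0005  0.    ] roll opts [np.float64(-13.5), np.float64(22.5)]
```

Emit:
jog_arm:
  rows:
    - [-0.0015,0.0005,0,-0.5,0.6]
    - [0,0,0.005,-1,0.6]
    - [0,0,0.01,-1,0.6]
    - [0,0,0.01,-1,0.6]
    - [0,0,0.01,-1,0.6]
    - [0,0,0.01,-1,0.6]
    - [0,0,0.01,-1,0.6]
    - [0,0,0.01,-1,0.6]
    - [0,0,0.01,-1,0.6]
    - [0,0,0.005,-1,0.6]
    - [0,0,0,-1,0.6]
    - [0,0,0,-1,0.6]
    - [0,0,0,-1,0.6]
    - [0,0,0,-1,0.6]

```text
time_s: 4.15
eef_pos: [0.605, -0.0716, 0.0712]
tcp_rot: [[0.167, 0.986, -0.0], [0.986, -0.167, 0.0], [-0.0, -0.0, -1.0]]
ft_force: [-0.6, 0.6, 0.8]
gripper_width: 0.0343
grasp_force: 0.0
```

```bash
python3 -c "
from h import *
plan(.606,-.0705,80.2,.024)"
```

```text
t 4.15 pos [ 0.605  -0.0716  0.0712] th 80.37 tilt [-0.e+00 -2.e-04 -1.e+00] j [-0.118  0.509 -0.021  1.041 -0.     1.621] F [-0.6  0.6  0.8] T [ 0.03  0.01 -0.  ] w 0.0343 g 0.0
shift [0.0012 0.0008 0.0472] roll opts [np.float64(0.03), np.float64(-35.97)]
```

Emit:
jog_arm:
  rows:
    - [0.0012,0.0008,0.01,0,0.6]
    - [0,0,0.01,0,0.6]
    - [0,0,0.01,0,0.6]
    - [0,0,0.01,0,0.6]
    - [0,0,0.0072,0,0.6]
    - [0,0,0,0,0.6]
    - [0,0,0,0,1]
    - [0,0,0,0,1]
    - [0,0,0,0,1]
    - [0,0,0,0,1]
    - [0,0,0,0,1]
    - [0,0,0,0,1]

```text
time_s: 5.65
eef_pos: [0.6064, -0.0705, 0.0246]
tcp_rot: [[0.17, 0.985, 0.001], [0.985, -0.17, -0.0], [0.0, 0.001, -1.0]]
ft_force: [-1.4, 0.0, 5.7]
gripper_width: 0.0078
grasp_force: 60.9
```

```bash
python3 - <<'E'
from h import *
plan(.6156,.1328,None,.11)
s=cam('scene'); W=cloud(s); 
E
```

```text
t 5.65 pos [ 0.6064 -0.0705  0.0246] th 80.21 tilt [ 1.e-04  9.e-04 -1.e+00] j [-0.116  0.549 -0.082  0.939  0.     1.626] F [-1.4  0.   5.7] T [-0.01  0.29 -0.01] w 0.0078 g 60.9
shift [ 0.2019 -0.0254 -0.0854] roll opts None
```

Emit:
jog_arm:
  rows:
    - [0,0,-0.015,0,1]
    - [0,0,-0.02,0,1]
    - [0,0,-0.02,0,1]
    - [0.0096,-0.0014,-0.02,0,1]
    - [0.0243,-0.003,-0.0104,0,1]
    - [0.028,-0.0035,0,0,1]
    - [0.028,-0.0035,0,0,1]
    - [0.028,-0.0035,0,0,1]
    - [0.028,-0.0035,0,0,1]
    - [0.028,-0.0035,0,0,1]
    - [0.028,-0.0035,0,0,1]
    - [0,0,0,-1,1]
    - [0,0,0,-1,1]
    - [0,0,0,-1,1]
    - [0,0,0,-1,1]
    - [0,0,0,-1,1]
    - [0,0,0,-1,1]
    - [0,0,0,-1,1]
    - [0,0,0,-1,1]
    - [0,0,0,-1,1]

```text
time_s: 8.2
eef_pos: [0.6155, 0.1328, 0.1105]
tcp_rot: [[-0.579, 0.815, 0.001], [0.815, 0.579, 0.0], [-0.0, 0.001, -1.0]]
ft_force: [-0.1, -1.0, -0.5]
gripper_width: 0.0081
grasp_force: 60.1
```

```bash
python3 - <<'E'
from h import *
plan(.6156,.1328,None,.07)
c=avg('scene',3); W=cloud(c)
m=(abs(W[...,0]-.6156)<.05)&(abs(W[...,1]-.1328)<.05)&(W[...,2]>.085)&(W[...,2]<.108)
P=W[m]; print(len(P),P.mean(0),P.min(0),P.max(0))
x,y=np.where(m)[1].mean(),np.where(m)[0].mean(); x,y=int(x),int(y); print(x,y)
cv2.imwrite('pics/s1.png',cv2.resize(c['frame'][y-45:y+45,x-60:x+60],(800,600),interpolation=cv2.INTER_CUBIC))
E
```

```text
t 8.2 pos [0.6155 0.1328 0.1105] th 125.37 tilt [-2.e-04  6.e-04 -1.e+00] j [ 0.213  0.524  0.107  1.153 -0.     1.166] F [-0.1 -1.  -0.5] T [-0.03  0.02 -0.01] w 0.0081 g 60.1
shift [-0.0001  0.0001  0.0405] roll opts None
133 [0.62713016 0.12553078 0.1008427 ] [0.59487287 0.10435431 0.08543541] [0.64381748 0.15818666 0.10799503]
301 191
```

View pics/s1.png

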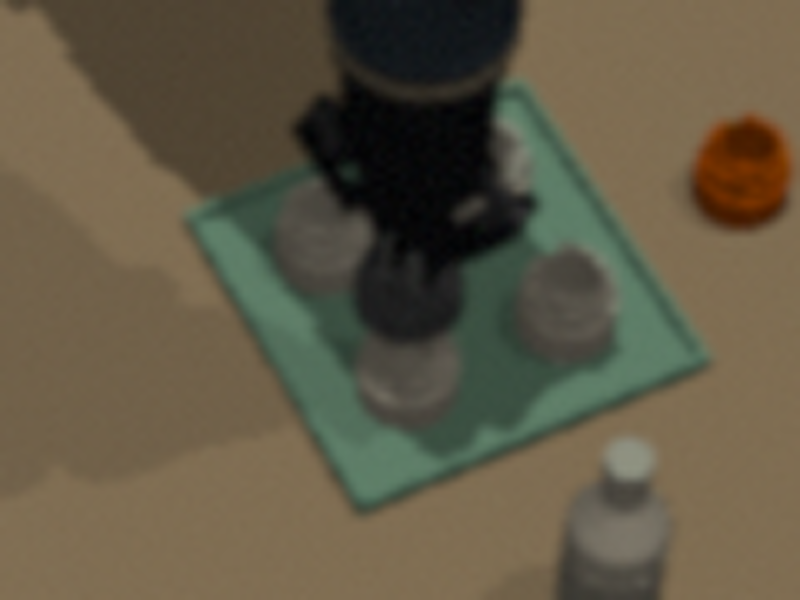

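The crop shows the lid held level at (410,285), directly above pot P1 at (408,385). I'll lower it now.

Emit:
jog_arm:
  rows:
    - [0,0,0.01,0,1]
    - [0,0,0.01,0,1]
    - [0,0,0.01,0,1]
    - [0,0,0.0065,0,1]
    - [0,0,0.002,0,1]
    - [0,0,0.002,0,1]
    - [0,0,0,0,1]

```text
time_s: 9.22
eef_pos: [0.6159, 0.1331, 0.0691]
tcp_rot: [[-0.577, 0.817, 0.001], [0.817, 0.577, 0.001], [-0.0, 0.001, -1.0]]
ft_force: [3.4, 2.7, -0.7]
gripper_width: 0.0083
grasp_force: 60.2
```

Emit:
jog_arm:
  rows:
    - [0,0,0.001,0,1]
    - [0,0,0.001,0,1]
    - [0,0,0,0,1]

```text
time_s: 9.6
eef_pos: [0.6161, 0.1329, 0.0673]
tcp_rot: [[-0.577, 0.817, 0.001], [0.817, 0.577, 0.0], [-0.001, 0.001, -1.0]]
ft_force: [5.7, 2.5, 2.0]
gripper_width: 0.008
grasp_force: 60.5
```

```bash
python3 -c "
from h import *
plan(.6156,.1328)"
```

```text
t 9.6 pos [0.6161 0.1329 0.0673] th 125.21 tilt [-6.0e-04  1.3e-03 -1.0e+00] j [0.213 0.551 0.039 1.057 0.    1.169] F [5.7 2.5 2. ] T [ 0.51 -1.41  0.01] w 0.008 g 60.5
shift [ 0.0002 -0.0004 -0.    ] roll opts None
```

Emit:
jog_arm:
  rows:
    - [-0.0002,0.0011,0,0,1]
    - [0,0,0,0,1]

```text
time_s: 9.85
eef_pos: [0.6165, 0.1332, 0.0669]
tcp_rot: [[-0.576, 0.817, 0.0], [0.817, 0.576, -0.0], [-0.0, -0.0, -1.0]]
ft_force: [3.7, 0.3, 1.2]
gripper_width: 0.008
grasp_force: 60.4
```

Emit:
jog_arm:
  rows:
    - [0,0,0.001,0,1]
    - [0,0,0.0005,0,1]
    - [0,0,0,0,1]

```text
time_s: 10.22
eef_pos: [0.6164, 0.1332, 0.0655]
tcp_rot: [[-0.577, 0.817, 0.0], [0.817, 0.577, -0.0], [-0.0, 0.0, -1.0]]
ft_force: [5.0, 0.1, 1.4]
gripper_width: 0.0076
grasp_force: 60.5
```

Emit:
jog_arm:
  rows:
    - [-0.0004,0.0006,0,0,1]
    - [0,0,0.001,0,1]
    - [0,0,0.001,0,1]
    - [0,0,0,0,1]

```text
time_s: 10.72
eef_pos: [0.6169, 0.1333, 0.0648]
tcp_rot: [[-0.577, 0.817, 0.0], [0.817, 0.577, 0.0], [-0.0, 0.0, -1.0]]
ft_force: [-5.6, -2.1, 22.6]
gripper_width: 0.0083
grasp_force: 63.1
```

Emit:
jog_arm:
  rows:
    - [0,0,-0.0008,0,1]
    - [0,0,-0.0002,-1,1]
    - [0,0,-0.0002,-1,1]
    - [0,0,-0.0002,-1,1]
    - [0,0,0,0,1]

```text
time_s: 11.35
eef_pos: [0.6172, 0.1331, 0.0654]
tcp_rot: [[-0.769, 0.639, 0.0], [0.639, 0.769, -0.0], [-0.0, 0.0, -1.0]]
ft_force: [0.3, -0.5, 9.9]
gripper_width: 0.008
grasp_force: 61.5
```

Emit:
jog_arm:
  rows:
    - [0,0,0,-1,1]
    - [0,0,-0.0002,-1,1]
    - [0,0,-0.0002,-1,1]
    - [0,0,0,0,1]

```text
time_s: 11.85
eef_pos: [0.6175, 0.1333, 0.0659]
tcp_rot: [[-0.908, 0.418, 0.001], [0.418, 0.908, 0.0], [-0.001, 0.0, -1.0]]
ft_force: [2.1, 0.2, 9.6]
gripper_width: 0.0082
grasp_force: 61.4
```

Emit:
jog_arm:
  rows:
    - [0,0,0,-1,1]
    - [0,0,-0.0002,-1,1]
    - [0,0,-0.0002,-1,1]
    - [0,0,0,0,1]

```text
time_s: 12.35
eef_pos: [0.6176, 0.1334, 0.0664]
tcp_rot: [[-0.986, 0.169, 0.001], [0.169, 0.986, 0.0], [-0.001, 0.0, -1.0]]
ft_force: [2.0, -0.4, 10.0]
gripper_width: 0.0081
grasp_force: 61.7
```

Emit:
jog_arm:
  rows:
    - [0,0,0,-1,1]
    - [0,0,-0.0002,-1,1]
    - [0,0,-0.0002,-1,1]
    - [0,0,0,0,1]

```text
time_s: 12.85
eef_pos: [0.6179, 0.1335, 0.0672]
tcp_rot: [[-0.996, -0.092, 0.002], [-0.092, 0.996, 0.001], [-0.002, 0.0, -1.0]]
ft_force: [2.4, 1.5, 12.6]
gripper_width: 0.0078
grasp_force: 61.9
```

Emit:
jog_arm:
  rows:
    - [0,0,-0.0001,-1,1]
    - [0,0,-0.0002,-1,1]
    - [0,0,-0.0002,-1,1]
    - [0,0,0,0,1]

```text
time_s: 13.35
eef_pos: [0.618, 0.1336, 0.0678]
tcp_rot: [[-0.938, -0.347, 0.002], [-0.347, 0.938, 0.001], [-0.002, -0.0, -1.0]]
ft_force: [3.5, 1.1, 13.1]
gripper_width: 0.0077
grasp_force: 62.0
```

Emit:
jog_arm:
  rows:
    - [0,0,-0.0001,-1,1]
    - [0,0,-0.0002,-1,1]
    - [0,0,-0.0002,-1,1]
    - [0,0,0,0,1]

```text
time_s: 13.85
eef_pos: [0.6179, 0.1335, 0.068]
tcp_rot: [[-0.816, -0.578, 0.002], [-0.578, 0.816, 0.001], [-0.002, -0.001, -1.0]]
ft_force: [2.7, 1.6, 11.0]
gripper_width: 0.0081
grasp_force: 61.7
```

Emit:
jog_arm:
  rows:
    - [0,0,0,-1,1]
    - [0,0,-0.0001,-1,1]
    - [0,0,-0.0001,-1,1]
    - [0,0,0,0,1]

```text
time_s: 14.35
eef_pos: [0.6174, 0.1339, 0.0674]
tcp_rot: [[-0.639, -0.769, 0.001], [-0.769, 0.639, 0.001], [-0.001, 0.0, -1.0]]
ft_force: [4.6, 5.1, 1.3]
gripper_width: 0.0079
grasp_force: 60.4
```

```bash
python3 -c "
from h import *
plan(.6156,.1328)"
```

```text
t 14.35 pos [0.6174 0.1339 0.0674] th -129.69 tilt [-1.3e-03  4.0e-04 -1.0e+00] j [ 2.13e-01  5.55e-01  4.50e-02  1.06e+00  1.00e-03 -6.65e-01] F [4.6 5.1 1.3] T [ 1.34 -1.08 -0.06] w 0.0079 g 60.4
shift [ 0.002   0.0007 -0.    ] roll opts None
```

Emit:
jog_arm:
  rows:
    - [0,0,0.001,0,1]
    - [0,0,0.001,0,1]
    - [0,0,0.001,0,1]
    - [0,0,0,0,1]

```text
time_s: 14.85
eef_pos: [0.6174, 0.1341, 0.0644]
tcp_rot: [[-0.64, -0.769, 0.001], [-0.769, 0.64, 0.002], [-0.002, 0.001, -1.0]]
ft_force: [5.3, 6.7, 1.5]
gripper_width: 0.0082
grasp_force: 60.4
```

Emit:
jog_arm:
  rows:
    - [-0.0006,0,0.001,0,1]
    - [0,0,0.001,0,1]
    - [0,0,0.001,0,1]
    - [0,0,0,0,1]

```text
time_s: 15.35
eef_pos: [0.6177, 0.1344, 0.0614]
tcp_rot: [[-0.64, -0.769, 0.0], [-0.769, 0.64, 0.001], [-0.001, 0.0, -1.0]]
ft_force: [3.7, 5.4, 1.8]
gripper_width: 0.0078
grasp_force: 60.6
```

Emit:
jog_arm:
  rows:
    - [-0.0004,0,0.0005,0,1]
    - [0,0,0,1,1]
    - [0,0,0.0002,1,1]
    - [0,0,0.0002,1,1]
    - [0,0,0.0002,1,1]
    - [0,0,0,0,1]

```text
time_s: 16.1
eef_pos: [0.618, 0.1344, 0.0609]
tcp_rot: [[-0.865, -0.502, 0.001], [-0.502, 0.865, 0.001], [-0.001, 0.0, -1.0]]
ft_force: [1.1, 2.4, 10.7]
gripper_width: 0.0082
grasp_force: 61.6
```

Emit:
jog_arm:
  rows:
    - [0,0,0.0002,1,1]
    - [0,0,0.0002,1,1]
    - [0,0,0.0002,1,1]
    - [0,0,0,0,1]

```text
time_s: 16.6
eef_pos: [0.6181, 0.1346, 0.0602]
tcp_rot: [[-0.965, -0.261, 0.001], [-0.261, 0.965, 0.001], [-0.001, 0.001, -1.0]]
ft_force: [2.8, 3.4, 8.7]
gripper_width: 0.0078
grasp_force: 61.4
```

```bash
python3 -c "
from h import *
plan(.6156,.1328)"
```

```text
t 16.6 pos [0.6181 0.1346 0.0602] th -164.86 tilt [-1.3e-03  7.0e-04 -1.0e+00] j [ 2.140e-01  5.610e-01  3.700e-02  1.045e+00  1.000e-03 -5.000e-02] F [2.8 3.4 8.7] T [ 0.76 -0.57 -0.09] w 0.0078 g 61.4
shift [ 0.0029 -0.001  -0.    ] roll opts None
```

Emit:
jog_arm:
  rows:
    - [0,0,0.0002,1,1]
    - [0,0,0.0002,1,1]
    - [0,0,0.0002,1,1]
    - [0,0,0.0002,1,1]
    - [0,0,0.0002,1,1]
    - [0,0,0.0002,1,1]
    - [0,0,0,0,1]

```text
time_s: 17.48
eef_pos: [0.6181, 0.1343, 0.0589]
tcp_rot: [[-0.967, 0.257, 0.001], [0.257, 0.967, 0.001], [-0.001, 0.001, -1.0]]
ft_force: [2.3, 2.3, 7.7]
gripper_width: 0.0083
grasp_force: 61.3
```

Emit:
jog_arm:
  rows:
    - [0,0,0.0002,1,1]
    - [0,0,0.0002,1,1]
    - [0,0,0.0002,1,1]
    - [0,0,0.0002,1,1]
    - [0,0,0.0002,1,1]
    - [0,0,0,0,1]

```text
time_s: 18.23
eef_pos: [0.6177, 0.1342, 0.0577]
tcp_rot: [[-0.768, 0.641, 0.0], [0.641, 0.768, 0.0], [0.0, 0.0, -1.0]]
ft_force: [0.4, -0.1, 7.7]
gripper_width: 0.0081
grasp_force: 61.3
```

```bash
python3 -c "
from h import *
plan(.6156,.1328)"
```

```text
t 18.225 pos [0.6177 0.1342 0.0577] th 140.13 tilt [ 1.e-04  3.e-04 -1.e+00] j [0.214 0.563 0.033 1.041 0.    0.91 ] F [ 0.4 -0.1  7.7] T [ 0.2  -0.2  -0.19] w 0.0081 g 61.3
shift [ 0.0007 -0.0024 -0.    ] roll opts None
```

Emit:
jog_arm:
  rows:
    - [0,0,0.0001,1,1]
    - [0,0,0,1,1]
    - [0,0,0,0,1]

```text
time_s: 18.6
eef_pos: [0.618, 0.1341, 0.0577]
tcp_rot: [[-0.645, 0.764, 0.001], [0.764, 0.645, 0.0], [-0.0, 0.001, -1.0]]
ft_force: [2.1, 0.8, 6.2]
gripper_width: 0.0085
grasp_force: 61.1
```

```bash
python3 -c "
from h import *
plan(.6156,.1328)"
```

```text
t 18.6 pos [0.618  0.1341 0.0577] th 130.14 tilt [-3.e-04  5.e-04 -1.e+00] j [ 0.214  0.563  0.033  1.04  -0.     1.084] F [2.1 0.8 6.2] T [ 0.12 -0.54  0.04] w 0.0085 g 61.1
shift [ 0.0005 -0.0027 -0.    ] roll opts None
```

Emit:
jog_arm:
  rows:
    - [0,0,0.0001,1,1]
    - [0,0,0,1,1]
    - [0,0,0,0,1]

```text
time_s: 18.98
eef_pos: [0.6182, 0.1341, 0.0576]
tcp_rot: [[-0.503, 0.864, 0.001], [0.864, 0.503, -0.0], [-0.001, 0.001, -1.0]]
ft_force: [4.1, -0.4, 4.6]
gripper_width: 0.0081
grasp_force: 82.9
```

```bash
python3 -c "
from h import *
plan(.6156,.1328)"
```

```text
t 18.975 pos [0.6182 0.1341 0.0576] th 120.22 tilt [-6.e-04  8.e-04 -1.e+00] j [ 0.214  0.563  0.033  1.04  -0.     1.257] F [ 4.1 -0.4  4.6] T [-0.06 -1.02  1.6 ] w 0.0081 g 82.9
shift [ 0.0002 -0.0029 -0.    ] roll opts None
```

Emit:
jog_arm:
  rows:
    - [0,0,0,-0.4,1]
    - [0,0,0,0,0.6]
    - [0,0,0,0,0.6]
    - [0,0,0,0,0.6]
    - [0,0,-0.01,0,0.6]
    - [0,0,-0.03,0,0.6]
    - [0,0,-0.03,0,0.6]
    - [-0.0235,-0.0135,-0.02,0,0.6]
    - [-0.0435,-0.025,0,0,0.6]
    - [-0.0435,-0.025,0,0,0.6]
    - [-0.0435,-0.025,0,0,0.6]
    - [-0.0435,-0.025,0,0,0.6]

```text
time_s: 20.48
eef_pos: [0.6269, -0.0952, 0.1481]
tcp_rot: [[-0.533, 0.846, 0.001], [0.846, 0.533, -0.0], [-0.0, 0.001, -1.0]]
ft_force: [0.4, -0.1, 0.7]
gripper_width: 0.0341
grasp_force: 0.0
```

```bash
python3 - <<'E'
from h import *
c=avg('top',5); W=cloud(c)
for l in lids(W,c['frame']):
    if l['bar'][0]>20 and l['size'][0]<.08 and l['size'][1]<.08: print(l)
m=(abs(W[...,0]-.6165)<.033)&(abs(W[...,1]-.134)<.033)&(W[...,2]>.038)
P=W[m]; b=P[P[:,2]>.061]; d=P[(P[:,2]<.058)&(P[:,2]>.046)]
print('home lid',P.shape,((P.min(0)+P.max(0))/2).round(4),'bar z',np.percentile(b[:,2],[10,50,90]),b.mean(0),'top z',np.percentile(d[:,2],[10,50,90]))
n=np.linalg.lstsq(np.c_[d[:,:2]-d[:,:2].mean(0),np.ones(len(d))],d[:,2],rcond=None)[0]; print(n)
plan(.5945,-.2615,116.5)
E
```

```text
home lid (382, 3) [0.6142 0.1328 0.0549] bar z [0.06660037 0.06891573 0.07079316] [0.61491553 0.13320237 0.06875105] top z [0.05288751 0.05496905 0.05674018]
[0.02202733 0.00422145 0.05476936]
t 20.725 pos [ 0.627  -0.0935  0.1476] th 122.18 tilt [ 0.e+00  4.e-04 -1.e+00] j [-0.148  0.517  0.191  1.245  0.     0.861] F [ 0.1 -0.4  1. ] T [-0.01  0.06 -0.02] w 0.034 g 0.0
shift [-0.1249 -0.117  -0.    ] roll opts [np.float64(1.14), np.float64(-34.86)]
```

```bash
python3 - <<'E'
from h import *
for n in('scene','top'):
  c=avg(n,4); W=cloud(c); print(n)
  for p in((.5945,-.2615),(.4645,-.2523)):
    m=(abs(W[...,0]-p[0])<.09)&(abs(W[...,1]-p[1])<.06)&(W[...,2]>.012)&(W[...,2]<.06); P=W[m]; b=P[P[:,2]>.03]
    if len(b)<8: print(len(P),len(b)); continue
    e=b[:,:2]-b[:,:2].mean(0); w,V=np.linalg.eigh(e.T@e)
    print(len(P),((np.percentile(P,1,0)+np.percentile(P,99,0))/2).round(4),np.ptp(P,axis=0).round(3),'bar',len(b),b.mean(0).round(4),np.ptp(b,axis=0).round(3),np.degrees(np.arctan2(V[1,1],V[0,1])))
E
```

```text
scene
204 [ 0.5966 -0.2619  0.0254] [0.057 0.055 0.026] bar 32 [ 0.5968 -0.261   0.0343] [0.021 0.034 0.007] 115.54886506028859
186 [ 0.4667 -0.2523  0.0252] [0.058 0.056 0.029] bar 26 [ 0.467  -0.2521  0.0346] [0.035 0.011 0.011] -176.66382074032484
top
0 0
0 0
```

Emit:
jog_arm:
  rows:
    - [-0.0209,-0.0193,0.005,0,0.6]
    - [-0.0209,-0.0193,0.01,0,0.6]
    - [-0.0209,-0.0193,0.01,0,0.6]
    - [-0.0209,-0.0193,0.01,0,0.6]
    - [-0.0208,-0.0193,0.01,0,0.6]
    - [-0.0208,-0.0193,0.01,0,0.6]
    - [0,0,0.01,0.6,0.6]
    - [0,0,0.01,0.55,0.6]
    - [0,0,0,0,0.6]

```text
time_s: 22.25
eef_pos: [0.5953, -0.2609, 0.0716]
tcp_rot: [[-0.446, 0.895, -0.001], [0.895, 0.446, 0.001], [0.001, -0.001, -1.0]]
ft_force: [-0.1, -0.1, 0.1]
gripper_width: 0.0345
grasp_force: 0.0
```

```bash
python3 - <<'E'
from h import *
plan(.5955,-.2613,116.3,.0245)
E
```

```text
t 22.25 pos [ 0.5953 -0.2609  0.0716] th 116.48 tilt [ 1.e-03 -8.e-04 -1.e+00] j [-0.413  0.59   0.117  1.098  0.     0.696] F [-0.1 -0.1  0.1] T [-0.06  0.01  0.01] w 0.0345 g 0.0
shift [-0.0005  0.0001  0.0471] roll opts [np.float64(0.04), np.float64(-35.96)]
```

Emit:
jog_arm:
  rows:
    - [-0.0004,0,0.01,0,0.6]
    - [0,0,0.01,0,0.6]
    - [0,0,0.01,0,0.6]
    - [0,0,0.01,0,0.6]
    - [0,0,0.0068,0,0.6]
    - [0,0,0,0,0.6]
    - [0,0,0,0,1]
    - [0,0,0,0,1]
    - [0,0,0,0,1]
    - [0,0,0,0,1]
    - [0,0,0,0,1]
    - [0,0,0,0,1]

```text
time_s: 23.75
eef_pos: [0.5962, -0.2617, 0.026]
tcp_rot: [[-0.446, 0.895, 0.001], [0.895, 0.446, -0.0], [-0.001, 0.001, -1.0]]
ft_force: [-0.9, 0.5, 6.2]
gripper_width: 0.0078
grasp_force: 60.5
```

```bash
python3 - <<'E'
from h import *
plan(.522,.1288,None,.11)
E
```

```text
t 23.75 pos [ 0.5962 -0.2617  0.026 ] th 116.46 tilt [-7.e-04  6.e-04 -1.e+00] j [-0.414  0.624  0.054  0.999 -0.     0.695] F [-0.9  0.5  6.2] T [0.05 0.24 0.02] w 0.0078 g 60.5
shift [ 0.3826  0.1076 -0.0843] roll opts None
```

Emit:
jog_arm:
  rows:
    - [0,0,-0.015,0,1]
    - [0,0,-0.02,0,1]
    - [0,0,-0.02,0,1]
    - [0,0,-0.02,0,1]
    - [0.0224,0.0063,-0.0093,0,1]
    - [0.0326,0.0092,0,0,1]
    - [0.0326,0.0092,0,0,1]
    - [0.0326,0.0092,0,0,1]
    - [0.0326,0.0092,0,0,1]
    - [0.0326,0.0092,0,0,1]
    - [0.0326,0.0092,0,0,1]
    - [0.0326,0.0092,0,0,1]
    - [0.0326,0.0092,0,0,1]
    - [0.0326,0.0092,0,0,1]
    - [0.0334,0.0093,0,0,1]
    - [0.0334,0.0092,0,0,1]
    - [0,0,0,-1,1]
    - [0,0,0,-1,1]
    - [0,0,0,-1,1]
    - [0,0,0,0,1]

```text
time_s: 26.25
eef_pos: [0.5211, 0.1294, 0.1099]
tcp_rot: [[-0.662, 0.749, -0.0], [0.749, 0.662, 0.0], [0.0, -0.0, -1.0]]
ft_force: [-0.4, 0.1, -0.8]
gripper_width: 0.0077
grasp_force: 59.7
```

```bash
python3 - <<'E'
from h import *
plan(.522,.1288,None,.068)
E
```

```text
t 26.25 pos [0.5211 0.1294 0.1099] th 131.46 tilt [ 2.e-04 -0.e+00 -1.e+00] j [ 0.243  0.341 -0.176  1.055  0.     1.09 ] F [-0.4  0.1 -0.8] T [-0.   -0.01  0.05] w 0.0077 g 59.7
shift [-0.0011  0.0003  0.0419] roll opts None
```

Emit:
jog_arm:
  rows:
    - [-0.001,0.0003,0.01,0,1]
    - [0,0,0.01,0,1]
    - [0,0,0.01,0,1]
    - [0,0,0.007,0,1]
    - [0,0,0.002,0,1]
    - [0,0,0.001,0,1]
    - [0,0,0.001,0,1]
    - [0,0,0,0,1]

```text
time_s: 27.25
eef_pos: [0.5228, 0.1285, 0.0689]
tcp_rot: [[-0.662, 0.749, 0.0], [0.749, 0.662, 0.0], [0.0, 0.0, -1.0]]
ft_force: [-1.6, 1.6, 1.4]
gripper_width: 0.0077
grasp_force: 59.9
```

```bash
python3 - <<'E'
from h import *
plan(.522,.1288,None,.068)
E
```

```text
t 27.25 pos [0.5228 0.1285 0.0689] th 131.46 tilt [ 0.e+00  5.e-04 -1.e+00] j [ 0.241  0.376 -0.236  0.959  0.     1.088] F [-1.6  1.6  1.4] T [0.26 0.2  0.08] w 0.0077 g 59.9
shift [ 0.0007 -0.0004  0.0009] roll opts None
```

Emit:
jog_arm:
  rows:
    - [0.0004,0,0.001,0,1]
    - [0,0,0.001,0,1]
    - [0,0,0,0,1]

```text
time_s: 27.62
eef_pos: [0.5223, 0.1288, 0.0665]
tcp_rot: [[-0.662, 0.749, -0.0], [0.749, 0.662, 0.0], [0.0, 0.0, -1.0]]
ft_force: [-0.1, 2.9, -1.0]
gripper_width: 0.0078
grasp_force: 59.6
```

Emit:
jog_arm:
  rows:
    - [0,0,0.001,0,1]
    - [0,0,0.001,0,1]
    - [0,0,0,0,1]

```text
time_s: 28.0
eef_pos: [0.5224, 0.1284, 0.0646]
tcp_rot: [[-0.662, 0.75, -0.0], [0.75, 0.662, -0.0], [-0.0, -0.0, -1.0]]
ft_force: [-0.3, -0.4, -1.0]
gripper_width: 0.0079
grasp_force: 59.7
```

Emit:
jog_arm:
  rows:
    - [0,0,0.001,0,1]
    - [0,0,0.001,0,1]
    - [0,0,0,0,1]

```text
time_s: 28.38
eef_pos: [0.5225, 0.1286, 0.0628]
tcp_rot: [[-0.662, 0.749, 0.0], [0.749, 0.662, -0.0], [-0.0, 0.0, -1.0]]
ft_force: [-0.3, 0.0, 2.2]
gripper_width: 0.008
grasp_force: 60.0
```

```bash
python3 - <<'E'
from h import *
plan(.522,.1288,None,.068)
E
```

```text
t 28.375 pos [0.5225 0.1286 0.0628] th 131.46 tilt [-2.e-04  2.e-04 -1.e+00] j [ 0.241  0.381 -0.245  0.944 -0.     1.089] F [-0.3  0.   2.2] T [-0.12  0.1   0.01] w 0.008 g 60.0
shift [ 0.0005 -0.0003 -0.0052] roll opts None
```

Emit:
jog_arm:
  rows:
    - [0,0,0.0005,0,1]
    - [0,0,0.0002,1,1]
    - [0,0,0.0002,1,1]
    - [0,0,0.0002,1,1]
    - [0,0,0,0,1]

```text
time_s: 29.0
eef_pos: [0.5226, 0.1287, 0.0618]
tcp_rot: [[-0.446, 0.895, 0.0], [0.895, 0.446, 0.0], [-0.0, 0.001, -1.0]]
ft_force: [-0.4, 0.7, 3.5]
gripper_width: 0.0084
grasp_force: 60.3
```

Emit:
jog_arm:
  rows:
    - [0,0,0.0002,1,1]
    - [0,0,0.0002,1,1]
    - [0,0,0.0002,1,1]
    - [0,0,0,0,1]

```text
time_s: 29.5
eef_pos: [0.5223, 0.1287, 0.0609]
tcp_rot: [[-0.201, 0.98, -0.0], [0.98, 0.201, 0.0], [0.0, -0.0, -1.0]]
ft_force: [0.2, -0.3, 0.3]
gripper_width: 0.0078
grasp_force: 59.8
```

Emit:
jog_arm:
  rows:
    - [0,0,0.0002,1,1]
    - [0,0,0.0002,1,1]
    - [0,0,0.0002,1,1]
    - [0,0,0,0,1]

```text
time_s: 30.0
eef_pos: [0.5222, 0.1286, 0.0602]
tcp_rot: [[0.058, 0.998, -0.0], [0.998, -0.058, -0.0], [-0.0, -0.0, -1.0]]
ft_force: [-0.7, 0.7, -0.8]
gripper_width: 0.0082
grasp_force: 59.7
```

Emit:
jog_arm:
  rows:
    - [0,0,0.0008,0,1]
    - [0,0,0.0004,0,1]
    - [0,0,0,0,1]

```text
time_s: 30.38
eef_pos: [0.5225, 0.1287, 0.0595]
tcp_rot: [[0.06, 0.998, 0.0], [0.998, -0.06, 0.0], [0.0, 0.0, -1.0]]
ft_force: [-1.2, -0.6, 4.5]
gripper_width: 0.0081
grasp_force: 60.4
```

Emit:
jog_arm:
  rows:
    - [0,0,0.0003,1,1]
    - [0,0,0.0003,1,1]
    - [0,0,0.0003,1,1]
    - [0,0,0,0,1]

```text
time_s: 30.88
eef_pos: [0.5223, 0.1289, 0.0589]
tcp_rot: [[0.317, 0.948, 0.0], [0.948, -0.317, 0.001], [0.001, -0.0, -1.0]]
ft_force: [-5.3, 0.7, 12.0]
gripper_width: 0.0082
grasp_force: 61.6
```

```bash
python3 - <<'E'
from h import *
plan(.522,.1288,None,.068)
E
```

```text
t 30.875 pos [0.5223 0.1289 0.0589] th 71.51 tilt [ 6.e-04 -1.e-04 -1.e+00] j [ 2.420e-01  3.840e-01 -2.510e-01  9.350e-01  1.000e-03  2.135e+00] F [-5.3  0.7 12. ] T [0.16 1.16 0.51] w 0.0082 g 61.6
shift [-0.0002 -0.0002 -0.0091] roll opts None
```

Emit:
jog_arm:
  rows:
    - [0,0,0,1,1]
    - [0,0,0,1,1]
    - [0,0,0,0,1]

```text
time_s: 31.25
eef_pos: [0.5223, 0.129, 0.0589]
tcp_rot: [[0.476, 0.88, 0.0], [0.88, -0.476, 0.0], [0.0, -0.0, -1.0]]
ft_force: [-5.2, -0.3, 11.2]
gripper_width: 0.0077
grasp_force: 97.0
```

```bash
python3 - <<'E'
from h import *
plan(.522,.1288,None,.068)
E
```

```text
t 31.25 pos [0.5223 0.129  0.0589] th 61.59 tilt [ 5.e-04 -0.e+00 -1.e+00] j [ 0.242  0.384 -0.251  0.935  0.     2.309] F [-5.2 -0.3 11.2] T [0.04 1.07 2.03] w 0.0077 g 97.0
shift [-0.0003 -0.0001 -0.0091] roll opts None
```

Emit:
jog_arm:
  rows:
    - [0,0,0,-0.5,1]
    - [0,0,0,0,0.6]
    - [0,0,0,0,0.6]
    - [0,0,0,0,0.6]
    - [0,0,-0.01,0,0.6]
    - [0,0,-0.03,0,0.6]
    - [0,0,-0.03,0,0.6]
    - [0,0,-0.02,0,0.6]

```text
time_s: 32.25
eef_pos: [0.5229, 0.1288, 0.1505]
tcp_rot: [[0.439, 0.898, 0.002], [0.898, -0.439, 0.0], [0.001, 0.001, -1.0]]
ft_force: [0.1, 0.0, 0.3]
gripper_width: 0.0341
grasp_force: 0.0
```

```bash
python3 - <<'E'
from h import *
for n in('scene','top'):
  c=avg(n,4); W=cloud(c); print(n)
  for p,z0 in(((.4655,-.2523),0),((.522,.1288),.033),((.6178,.134),.033)):
    m=(abs(W[...,0]-p[0])<.06)&(abs(W[...,1]-p[1])<.06)&(W[...,2]>z0+.012)&(W[...,2]<z0+.045); P=W[m]; b=P[P[:,2]>z0+.03]
    if len(b)<8: print(len(P),len(b)); continue
    e=b[:,:2]-b[:,:2].mean(0); w,V=np.linalg.eigh(e.T@e)
    print(len(P),((np.percentile(P,1,0)+np.percentile(P,99,0))/2).round(4),np.ptp(P,axis=0).round(3),'bar',len(b),b.mean(0).round(4),np.ptp(b,axis=0).round(3),np.degrees(np.arctan2(V[1,1],V[0,1])),'top',np.percentile(P[:,2],95))
plan(.4655,-.2523,4,.12)
E
```

```text
scene
182 [ 0.4666 -0.2527  0.0248] [0.058 0.054 0.028] bar 28 [ 0.4677 -0.2523  0.0349] [0.034 0.011 0.009] -176.62317770631978 top 0.03563997746460152
172 [0.5223 0.1278 0.0586] [0.058 0.055 0.032] bar 32 [0.5223 0.129  0.0676] [0.034 0.038 0.013] 86.31661212960083 top 0.06864780396453313
190 [0.6176 0.1336 0.0577] [0.056 0.056 0.026] bar 26 [0.6182 0.1331 0.0678] [0.027 0.027 0.007] 134.06675825286942 top 0.06820664233377989
top
372 [ 0.4643 -0.2524  0.0255] [0.055 0.054 0.028] bar 62 [ 0.4644 -0.2525  0.0359] [0.036 0.012 0.01 ] -175.68031706098242 top 0.03699118492611173
0 0
0 0
t 32.65 pos [0.5219 0.1285 0.1475] th 63.96 tilt [-8.e-04 -1.e-03 -1.e+00] j [ 0.241  0.32  -0.106  1.146  0.     2.267] F [-0.2 -0.2 -0.6] T [ 0.    0.02 -0.01] w 0.0342 g 0.0
shift [-0.3669  0.1165  0.0277] roll opts [np.float64(11.99), np.float64(-24.01)]
```

Emit:
jog_arm:
  rows:
    - [-0.0306,0.0097,0,0,0.6]
    - [-0.0306,0.0097,0,0,0.6]
    - [-0.0306,0.0097,0,0,0.6]
    - [-0.0306,0.0097,0,0,0.6]
    - [-0.0306,0.0097,0,0,0.6]
    - [-0.0306,0.0097,0,0,0.6]
    - [-0.0306,0.0097,0,0,0.6]
    - [-0.0306,0.0097,0,0,0.6]
    - [-0.0306,0.0097,0,0,0.6]
    - [-0.0306,0.0097,0,0,0.6]
    - [-0.0306,0.0097,0,0,0.6]
    - [-0.0306,0.0097,0,0,0.6]
    - [0,0,0.01,-1,0.6]
    - [0,0,0.01,-1,0.6]
    - [0,0,0.01,-1,0.6]
    - [0,0,0.01,-1,0.6]
    - [0,0,0.01,-1,0.6]
    - [0,0,0.01,-1,0.6]
    - [0,0,0.01,-1,0.6]
    - [0,0,0.005,-1,0.6]

```text
time_s: 35.15
eef_pos: [0.4652, -0.2521, 0.0722]
tcp_rot: [[-0.244, 0.97, -0.001], [0.97, 0.244, 0.001], [0.001, -0.001, -1.0]]
ft_force: [0.2, 0.3, 0.2]
gripper_width: 0.0339
grasp_force: 0.0
```

Emit:
jog_arm:
  rows:
    - [0,0,0,-1,0.6]
    - [0,0,0,-1,0.6]
    - [0,0,0,-1,0.6]
    - [0,0,0,-1,0.6]
    - [0,0,0,-1,0.6]
    - [0,0,0,-1,0.6]
    - [0,0,0,-1,0.6]
    - [0,0,0,-1,0.6]
    - [0,0,0,-1,0.6]
    - [0,0,0,-1,0.6]
    - [0,0,0,-1,0.6]
    - [0,0,0,-1,0.6]
    - [0,0,0,-1,0.6]
    - [0,0,0,-1,0.6]
    - [0,0,0,-1,0.6]
    - [0,0,0,-1,0.6]
    - [0,0,0,0,0.6]

```text
time_s: 37.28
eef_pos: [0.4655, -0.2522, 0.0729]
tcp_rot: [[-0.998, -0.069, -0.001], [-0.069, 0.998, 0.0], [0.001, 0.0, -1.0]]
ft_force: [-0.3, -1.1, 0.5]
gripper_width: 0.0342
grasp_force: 0.0
```

```bash
python3 - <<'E'
from h import *
c=avg('scene',3); W=cloud(c)
m=(abs(W[...,0]-.466)<.06)&(abs(W[...,1]+.2523)<.06)&(W[...,2]>.012)&(W[...,2]<.03); P=W[m]; print(len(P),((np.percentile(P,1,0)+np.percentile(P,99,0))/2).round(4))
plan(.466,-.2524,4,.026)
E
```

```text
158 [ 0.466  -0.2526  0.0193]
t 37.425 pos [ 0.4656 -0.2523  0.0731] th -176.15 tilt [ 3.e-04  2.e-04 -1.e+00] j [-0.497  0.356 -0.253  0.962  0.    -0.564] F [ 0.2 -0.4 -0.4] T [ 0.02  0.03 -0.02] w 0.0339 g 0.0
shift [-0.0004 -0.0001  0.0471] roll opts [np.float64(35.97), np.float64(-0.03)]
```

Emit:
jog_arm:
  rows:
    - [-0.0004,0,0.01,0,0.6]
    - [0,0,0.01,0,0.6]
    - [0,0,0.01,0,0.6]
    - [0,0,0.01,0,0.6]
    - [0,0,0.0075,0,0.6]
    - [0,0,0,0,0.6]
    - [0,0,0,0,1]
    - [0,0,0,0,1]
    - [0,0,0,0,1]
    - [0,0,0,0,1]
    - [0,0,0,0,1]
    - [0,0,0,0,1]

```text
time_s: 38.92
eef_pos: [0.4664, -0.2525, 0.0263]
tcp_rot: [[-0.998, -0.069, 0.001], [-0.069, 0.998, -0.0], [-0.001, -0.0, -1.0]]
ft_force: [-1.5, 0.6, 5.3]
gripper_width: 0.0079
grasp_force: 60.3
```

```bash
python3 - <<'E'
from h import *
plan(.517,.2246,None,.12)
E
```

```text
t 38.925 pos [ 0.4664 -0.2525  0.0263] th -176.04 tilt [-7.e-04 -5.e-04 -1.e+00] j [-0.496  0.403 -0.316  0.851 -0.    -0.565] F [-1.5  0.6  5.3] T [0.09 0.23 0.  ] w 0.0079 g 60.3
shift [-0.0834  0.4724 -0.0939] roll opts None
```

Emit:
jog_arm:
  rows:
    - [0,0,-0.015,0,1]
    - [0,0,-0.02,0,1]
    - [0,0,-0.02,0,1]
    - [0,0,-0.02,0,1]
    - [0,0.015,-0.0189,0,1]
    - [-0.006,0.0327,0,0,1]
    - [-0.006,0.0327,0,0,1]
    - [-0.006,0.0327,0,0,1]
    - [-0.006,0.0327,0,0,1]
    - [-0.006,0.0327,0,0,1]
    - [-0.006,0.0327,0,0,1]
    - [-0.006,0.0327,0,0,1]
    - [-0.006,0.0327,0,0,1]
    - [-0.006,0.0327,0,0,1]
    - [-0.006,0.0327,0,0,1]
    - [-0.006,0.0327,0,0,1]
    - [-0.006,0.0327,0,0,1]
    - [-0.006,0.0327,0,0,1]
    - [-0.0054,0.0327,0,0,1]
    - [0,0,0,0,1]

```text
time_s: 41.42
eef_pos: [0.5168, 0.227, 0.1204]
tcp_rot: [[-0.997, -0.071, 0.001], [-0.071, 0.997, 0.001], [-0.001, 0.001, -1.0]]
ft_force: [-0.3, 0.2, -0.3]
gripper_width: 0.0078
grasp_force: 59.5
```

```bash
python3 - <<'E'
from h import *
plan(.517,.2246,None,.071)
E
```

```text
t 41.425 pos [0.5168 0.227  0.1204] th -175.91 tilt [-7.e-04  5.e-04 -1.e+00] j [ 0.414  0.387 -0.081  1.103  0.     0.342] F [-0.3  0.2 -0.3] T [-0.04  0.07 -0.02] w 0.0078 g 59.5
shift [-0.     -0.0025  0.0494] roll opts None
```

Emit:
jog_arm:
  rows:
    - [0,-0.0024,0.01,0,1]
    - [0,0,0.01,0,1]
    - [0,0,0.01,0,1]
    - [0,0,0.01,0,1]
    - [0,0,0.007,0,1]
    - [0,0,0.002,0,1]
    - [0,0,0.001,0,1]
    - [0,0,0.001,0,1]
    - [0,0,0,0,1]

```text
time_s: 42.55
eef_pos: [0.5172, 0.2228, 0.0693]
tcp_rot: [[-0.998, -0.069, 0.001], [-0.069, 0.998, 0.0], [-0.001, 0.0, -1.0]]
ft_force: [-0.2, -0.4, 7.2]
gripper_width: 0.0081
grasp_force: 60.3
```

```bash
python3 - <<'E'
from h import *
plan(.517,.2246,None,.0673)
E
```

```text
t 42.55 pos [0.5172 0.2228 0.0693] th -176.04 tilt [-1.e-03  2.e-04 -1.e+00] j [ 0.407  0.421 -0.166  0.983 -0.     0.338] F [-0.2 -0.4  7.2] T [-0.07  0.27  0.06] w 0.0081 g 60.3
shift [0.0001 0.0018 0.002 ] roll opts None
```

Emit:
jog_arm:
  rows:
    - [0,0.0012,0.0002,0,1]
    - [0,0,-0.0001,-1,1]
    - [0,0,-0.0002,-1,1]
    - [0,0,-0.0002,-1,1]
    - [0,0,0,0,1]

```text
time_s: 43.18
eef_pos: [0.517, 0.2241, 0.0695]
tcp_rot: [[-0.946, -0.324, 0.001], [-0.324, 0.946, 0.001], [-0.001, 0.0, -1.0]]
ft_force: [-2.0, 0.8, 4.5]
gripper_width: 0.008
grasp_force: 60.2
```

Emit:
jog_arm:
  rows:
    - [0,0,-0.0001,-1,1]
    - [0,0,-0.0002,-1,1]
    - [0,0,-0.0002,-1,1]
    - [0,0,0,0,1]

```text
time_s: 43.68
eef_pos: [0.5167, 0.2239, 0.0694]
tcp_rot: [[-0.831, -0.557, -0.0], [-0.557, 0.831, -0.0], [0.0, 0.0, -1.0]]
ft_force: [0.7, 0.3, 0.3]
gripper_width: 0.0076
grasp_force: 59.5
```

Emit:
jog_arm:
  rows:
    - [0,0,0.0008,0,1]
    - [0,0,0.0008,0,1]
    - [0,0,0,0,1]

```text
time_s: 44.05
eef_pos: [0.5167, 0.2239, 0.0678]
tcp_rot: [[-0.83, -0.558, -0.0], [-0.558, 0.83, -0.0], [0.0, 0.0, -1.0]]
ft_force: [0.1, 0.4, -0.9]
gripper_width: 0.0078
grasp_force: 59.5
```

Emit:
jog_arm:
  rows:
    - [0,0,0.001,0,1]
    - [0,0,0.001,0,1]
    - [0,0,0,0,1]

```text
time_s: 44.42
eef_pos: [0.5168, 0.2239, 0.0658]
tcp_rot: [[-0.829, -0.559, -0.0], [-0.559, 0.829, 0.0], [0.0, 0.0, -1.0]]
ft_force: [-0.3, 0.7, 0.5]
gripper_width: 0.0079
grasp_force: 59.5
```

Emit:
jog_arm:
  rows:
    - [0,0,0.001,0,1]
    - [0,0,0.001,0,1]
    - [0,0,0.0005,0,1]
    - [0,0,0,0,1]

```text
time_s: 44.92
eef_pos: [0.5167, 0.2239, 0.0633]
tcp_rot: [[-0.829, -0.559, -0.0], [-0.559, 0.829, 0.0], [0.0, 0.0, -1.0]]
ft_force: [0.2, 2.8, -0.5]
gripper_width: 0.0078
grasp_force: 59.6
```

Dropped, at 33.0 mm. Now I'll screw it forward.

Emit:
jog_arm:
  rows:
    - [0,0,0.0006,0,1]
    - [0,0,0.0002,1,1]
    - [0,0,0.0002,1,1]
    - [0,0,0.0002,1,1]
    - [0,0,0,0,1]

```text
time_s: 45.55
eef_pos: [0.5173, 0.2239, 0.0628]
tcp_rot: [[-0.946, -0.323, 0.001], [-0.323, 0.946, 0.0], [-0.001, -0.0, -1.0]]
ft_force: [0.2, -0.2, 8.6]
gripper_width: 0.0078
grasp_force: 60.6
```

Emit:
jog_arm:
  rows:
    - [0,0,0.0002,1,1]
    - [0,0,0.0002,1,1]
    - [0,0,0.0002,1,1]
    - [0,0,0,0,1]

```text
time_s: 46.05
eef_pos: [0.5171, 0.2239, 0.062]
tcp_rot: [[-0.998, -0.068, 0.001], [-0.068, 0.998, 0.0], [-0.001, 0.0, -1.0]]
ft_force: [-0.5, 0.7, 4.9]
gripper_width: 0.0078
grasp_force: 60.1
```

Emit:
jog_arm:
  rows:
    - [0,0,0.0002,1,1]
    - [0,0,0.0002,1,1]
    - [0,0,0.0002,1,1]
    - [0,0,0,0,1]

```text
time_s: 46.55
eef_pos: [0.5169, 0.2238, 0.061]
tcp_rot: [[-0.982, 0.191, 0.0], [0.191, 0.982, -0.0], [-0.0, -0.0, -1.0]]
ft_force: [1.1, -0.3, 0.7]
gripper_width: 0.0081
grasp_force: 59.8
```

Emit:
jog_arm:
  rows:
    - [0,0,0.0006,0,1]
    - [0,0,0.0004,1,1]
    - [0,0,0.0003,1,1]
    - [0,0,0.0003,1,1]
    - [0,0,0,0,1]

```text
time_s: 47.18
eef_pos: [0.517, 0.224, 0.0596]
tcp_rot: [[-0.899, 0.438, 0.0], [0.438, 0.899, 0.0], [-0.0, 0.0, -1.0]]
ft_force: [-0.2, 0.6, 5.2]
gripper_width: 0.0077
grasp_force: 60.2
```

```bash
python3 - <<'E'
from h import *
plan(.517,.2246)
E
```

```text
t 47.175 pos [0.517  0.224  0.0596] th 154.0 tilt [-3.e-04  4.e-04 -1.e+00] j [ 0.409  0.43  -0.178  0.962  0.     0.863] F [-0.2  0.6  5.2] T [ 0.12  0.16 -0.1 ] w 0.0077 g 60.2
shift [0.0003 0.0006 0.    ] roll opts None
```

Emit:
jog_arm:
  rows:
    - [0,0,0.0002,1,1]
    - [0,0,0.0001,1,1]
    - [0,0,0,0,1]

```text
time_s: 47.55
eef_pos: [0.5168, 0.2245, 0.0594]
tcp_rot: [[-0.809, 0.587, 0.0], [0.587, 0.809, 0.001], [0.001, 0.001, -1.0]]
ft_force: [-3.2, 4.8, 5.4]
gripper_width: 0.0079
grasp_force: 60.3
```

```bash
python3 - <<'E'
from h import *
plan(.517,.2246)
E
```

```text
t 47.55 pos [0.5168 0.2245 0.0594] th 144.02 tilt [ 8.0e-04  1.1e-03 -1.0e+00] j [ 4.090e-01  4.310e-01 -1.780e-01  9.610e-01  1.000e-03  1.037e+00] F [-3.2  4.8  5.4] T [0.91 0.51 0.08] w 0.0079 g 60.3
shift [-0.0001  0.0002  0.    ] roll opts None
```

Emit:
jog_arm:
  rows:
    - [0,0,0.0001,1,1]
    - [0,0,0,1,1]
    - [0,0,0,0,1]

```text
time_s: 47.92
eef_pos: [0.5168, 0.2248, 0.0594]
tcp_rot: [[-0.696, 0.718, 0.0], [0.718, 0.696, 0.002], [0.001, 0.001, -1.0]]
ft_force: [-2.4, 4.9, 7.3]
gripper_width: 0.008
grasp_force: 81.5
```

```bash
python3 - <<'E'
from h import *
plan(.517,.2246)
E
```

```text
t 47.925 pos [0.5168 0.2248 0.0594] th 134.11 tilt [ 9.0e-04  1.2e-03 -1.0e+00] j [ 4.10e-01  4.31e-01 -1.78e-01  9.61e-01  1.00e-03  1.21e+00] F [-2.4  4.9  7.3] T [1.08 0.55 1.54] w 0.008 g 81.5
shift [-0.0003  0.     -0.    ] roll opts None
```

The lid is at the stop, with a torque of 1.5 N m. I'll release it, retreat and check everything.

Emit:
jog_arm:
  rows:
    - [0,0,0,-0.4,1]
    - [0,0,0,0,0.6]
    - [0,0,0,0,0.6]
    - [0,0,0,0,0.6]
    - [0,0,-0.01,0,0.6]
    - [0,0,-0.03,0,0.6]
    - [0,0,-0.03,0,0.6]
    - [0,0,-0.04,0,0.6]
    - [-0.03,-0.03,-0.02,0,0.6]
    - [-0.03,-0.03,0,0,0.6]
    - [-0.03,-0.03,0,0,0.6]
    - [-0.03,-0.03,0,0,0.6]
    - [-0.03,-0.03,0,0,0.6]
    - [-0.03,-0.03,0,0,0.6]
    - [-0.03,-0.03,0,0,0.6]
    - [-0.03,-0.03,0,0,0.6]
    - [0,0,0,0,0.6]

```text
time_s: 50.05
eef_pos: [0.5223, -0.118, 0.1896]
tcp_rot: [[-0.717, 0.698, 0.0], [0.698, 0.717, -0.001], [-0.001, -0.0, -1.0]]
ft_force: [0.4, 0.6, -0.1]
gripper_width: 0.0341
grasp_force: 0.0
```

```bash
python3 - <<'E'
from h import *
plan(.517,.2246)
for n in('scene','top'):
  c=avg(n,4); W=cloud(c); print(n)
  for p in((.517,.2246),(.522,.1288),(.6178,.134)):
    z0=.033; m=(abs(W[...,0]-p[0])<.04)&(abs(W[...,1]-p[1])<.04)&(W[...,2]>z0+.012)&(W[...,2]<z0+.045); P=W[m]; b=P[P[:,2]>z0+.03]; d=P[(P[:,2]<z0+.025)&(P[:,2]>z0+.016)]
    print(len(P),((np.percentile(P,1,0)+np.percentile(P,99,0))/2).round(4),'bar top',np.percentile(b[:,2],[50,90]).round(4),'disc',np.median(d[:,2]).round(4),d.shape)
  cv2.imwrite(f'pics/end_{n}.png',cv2.resize(c['frame'],(800,600)))
E
```

```text
t 50.05 pos [ 0.5223 -0.118   0.1896] th 135.77 tilt [-7.e-04 -0.e+00 -1.e+00] j [-0.222  0.296 -0.031  1.243 -0.     0.55 ] F [ 0.4  0.6 -0.1] T [ 0.01 -0.05 -0.02] w 0.0341 g 0.0
shift [ 2.428e-01  2.417e-01 -2.000e-04] roll opts None
scene
173 [0.5177 0.2235 0.0577] bar top [0.0673 0.0698] disc 0.0534 (131, 3)
171 [0.5229 0.1278 0.0585] bar top [0.0674 0.0691] disc 0.0535 (118, 3)
186 [0.6172 0.133  0.0579] bar top [0.0675 0.0697] disc 0.0534 (144, 3)
top
381 [0.5146 0.2227 0.0591] bar top [0.0692 0.0707] disc 0.0549 (306, 3)
375 [0.5198 0.1274 0.0589] bar top [0.0695 0.071 ] disc 0.0551 (301, 3)
366 [0.6144 0.1324 0.0588] bar top [0.069  0.0707] disc 0.055 (291, 3)
```

View pics/end_top.png

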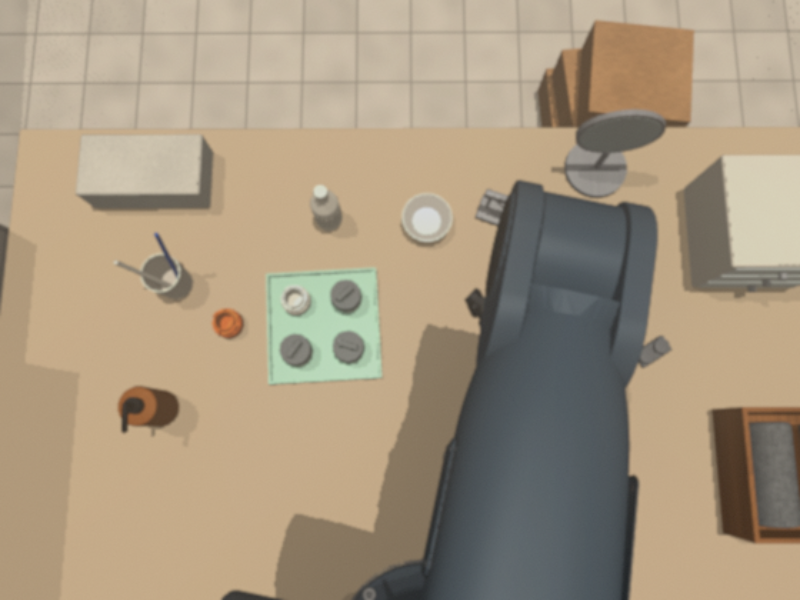

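View pics/end_scene.png

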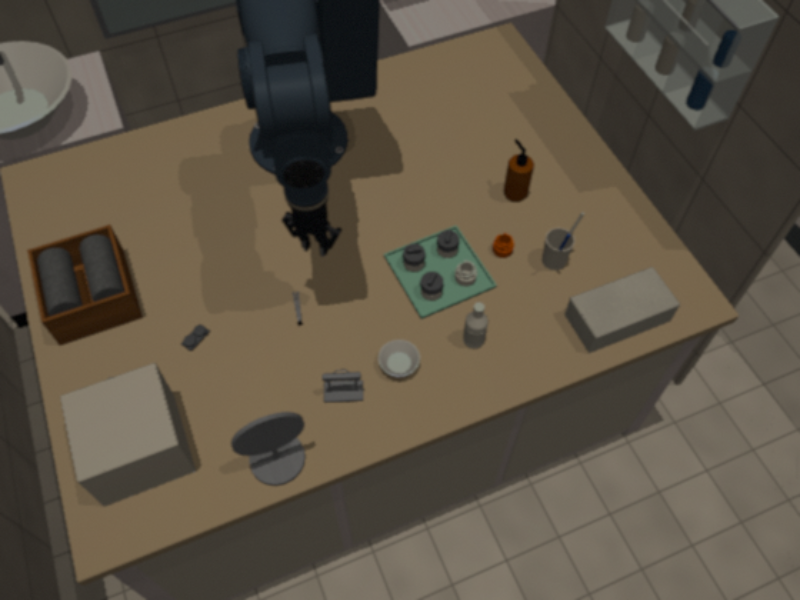

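Both views show the three lids on pots at (346,296), (297,350) and (348,347) in the top view, all at the same height. Bar tops are at about 0.069 m, which puts the lids at about 29.5 mm. No other lid is loose and the bystanders haven't moved.

```bash
python3 -c "
from h import *
print(job_done())"
```

```text
the job is handed in; nothing more can be done
None
```

I screwed all three lids present home on pots they fit, each turned to the firm stop and at about 29.5 mm in the final images; the bystanders stayed in place, and I handed the job in at about 50 s.

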